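Stand the round tart tampers in their tins

TASK

Stand each of the three round beech tart tampers upright in the round tin of its own size - small in small, medium in medium, large in large - flat on the tin's floor. Set them down rather than dropping them, leave the tins where they are, and leave the two square-headed tampers and the egg cup alone.

Things in the scene. Friction and masses are not known exactly. Their poses are not given: they have to be found in the camera images.
- round_small_mid (a point): the small round tart tamper, loose, plain beech: a round head (disc) 40 mm across and 22 mm thick, resting flat on the counter, with an upright round post handle 26 mm across rising from its middle; 80 mm tall in all. The point is on its axis half-way up, 40 mm above its underside; z up along the handle.
- round_medium_mid (a point): the medium round tart tamper, loose, plain beech: a round head (disc) 58 mm across and 22 mm thick, resting flat on the counter, with an upright round post handle 26 mm across rising from its middle; 80 mm tall in all. The point is on its axis half-way up, 40 mm above its underside; z up along the handle.
- round_large_mid (a point): the large round tart tamper, loose, plain beech: a round head (disc) 76 mm across and 22 mm thick, resting flat on the counter, with an upright round post handle 26 mm across rising from its middle; 80 mm tall in all. The point is on its axis half-way up, 40 mm above its underside; z up along the handle.
- tin_small: the small round tart tin, loose, dark steel, open on top: 57 mm wide inside at the floor (61 mm at the rim), wall 2.5 mm, 18 mm tall, inner floor 3 mm above its underside. Origin at the centre of its underside; z up.
- tin_medium: the medium round tart tin, loose, dark steel, open on top: 75 mm wide inside at the floor (79 mm at the rim), wall 2.5 mm, 18 mm tall, inner floor 3 mm above its underside. Origin at the centre of its underside; z up.
- tin_large: the large round tart tin, loose, dark steel, open on top: 93 mm wide inside at the floor (97 mm at the rim), wall 2.5 mm, 18 mm tall, inner floor 3 mm above its underside. Origin at the centre of its underside; z up.
- square_small_mid (a point): the small square tamper, loose, plain beech, not wanted: a square head 46 mm wide and 22 mm thick under the same round post handle (26 mm across), 80 mm tall in all. The point is on its axis half-way up, 40 mm above its underside.
- square_large_mid (a point): the large square tamper, loose, plain beech, not wanted: a square head 66 mm wide and 22 mm thick under the same round post handle (26 mm across), 80 mm tall in all. The point is on its axis half-way up, 40 mm above its underside.
- egg_cup_mid (a point): white ceramic egg cup, loose, not wanted, 50 mm across at the rim and 62 mm tall. The point is on its axis half-way up, 31 mm above its underside.

How it is judged:
By the outcome, as a careful person would: the job done as asked, in the order asked, and still so for the second after the job is handed in, with the robot touching nothing.
It also fails if it takes over 83 s, if anything falls off the work surface, if the arm or the gripper's body presses on something with over 40 N, if the wrist force passes 120 N, or if a joint passes its speed limit or range.

ROBOT

A 6-joint arm with a two-finger parallel gripper is mounted at the origin on the work surface. World frame = base frame: x ahead of the robot, y to its left, z up, the work surface at z = 0. Lengths are in m, angles in rad, forces in N, time in s.
With the tool pointing down it reaches from about 0.25 to 0.775 m from the base axis. Payload 4 kg.
Tool frame: the origin (TCP) lies at the very end of the fingers, on their centre line; the grasp point (between the pads) lies 19 mm behind it; z points along the fingers, y is the line along which they close (so a half turn about z gives the same grasp; the last joint's range is limited). The gripper opens to 94 mm and grips with 3 to 60 N. Pads are 16 mm wide; open, the fingers measure 119 mm over their backs; the gripper's body (75 mm by 177 mm) begins 78 mm behind the grasp point.
Start: joints at [1.199, 0.087, 1.371, -0, 1.684, -0.103], TCP at [0.146, 0.53, 0.173] pointing down, gripper open.
Joint ranges: [-3.1, 3.1], [-0.76, 2.03], [0.27, 2.55], [-1.08, 4.22], [0.17, 2.65], [-2.57, 2.57]. Speed limits (rad/s): [2.79, 2.79, 3.14, 3.14, 3.14, 3.14].

INTERFACE

Orientations are given as [roll, pitch, yaw] about the fixed x, y, z axes, in that order (R = Rz(yaw) Ry(pitch) Rx(roll)).
In Python, from bench import robot gives the robot as it stands. The module is installed in compiled form; this text tells all that it offers.
- The arm moves only by the tool move_arm, never from a script. Its argument "deltas" is one flat list of numbers, 7 for each row, row after row: the turn, a rotation vector about the tool's x, y, z in rad, then the shift along the tool's x, y, z in cm, then the closure, from -1 (fully open) to 1 (shut). A call has 1 to 8 rows; each row is the pose to reach, as a shift and turn from the pose commanded when the call began, along the tool's axes at that moment; what a row does not reach only later rows make up. A row lasts 1/10 s, in which the tool goes at most 50 mm and 8.59 degrees, less where a joint would pass 70% of its speed; a pose out of reach is approached as far as the arm can. A call with a gripper value outside its range is refused whole. The fingers move at their own pace and stop on an object; the grip force is fixed at half the most. Time passes only in rows, so rows that repeat a pose let the fingers close. It gives the time, the measured TCP pose, the force, the opening and the grip force at its end, in the units of the state.
- robot.get_obs(): the state, without advancing time (a new reading comes with each control period).
- robot.snapshot(name): name is "side" or "top"; returns a dict with "image" (384x512x3 uint8, red, green, blue), "depth" (384x512 float32, m along the optical axis (not along the pixel's ray), 0 where there is no reading), "fov_y" (degrees; the focal length in pixels is half the picture's height over the tangent of half this angle, whatever the lens; pixels are square), "cx", "cy" (the principal point, pixels), "origin" and "orientation" of the camera in the world. Camera axes: x right, y up, looking along -z (the intrinsics and any distortion apply to the point x, -y, -z); pixel columns grow to the right and rows downward; lengths in m; the calibration is good to about 2 mm. A picture is of the moment at which its call begins.
- robot.close_job(): hands the job in; it is judged then, once.
The state is a dict: "time": time; "joint_positions": joint angles; "qvel": joint speeds; "joint_torque": joint torques, N m; "tool_pos": TCP position; "ee_rot": TCP orientation; "wrist_force": force on the tool from outside, world axes, zero at the start; "wrist_torque": the same for the moment, N m; "width": finger opening in m; "finger_force": force on a finger pad.
Only numpy, scipy, OpenCV 4.12 (cv2) and the standard library are available. Lean on these libraries where they do the work, as an engineer would, in place of code of your own. Each camera call takes 0.05 s, during which the arm holds its last target. There are 200 camera calls.

## Working session

There is one attempt and no reset: what is moved stays moved. The work goes in short steps, Python scripts to look and compute and a tool call to move; the robot and the scene stay as the last step left them, time stands still between calls to the robot, and variables do not carry over. Pictures are saved under pics/ and viewed, at most 14 in all, crops included, and the job is handed in when it is done.

Besides the shell and the picture viewer there is one more tool, called after ">>>" by a JSON object that holds its "op" and its "data". move_arm: Moves the arm, as the interface text tells. Its arguments: {"type":"object","properties":{"deltas":{"type":"array","items":{"type":"number"}}},"required":["deltas"]}

```bash
mkdir -p pics; cat > h.py <<'E'
import numpy as np,cv2
from bench import robot
from scipy.spatial.transform import Rotation as R
def snap(n,f):
    s=robot.snapshot(n); cv2.imwrite(f'pics/{f}.png',s['image'][:,:,::-1]); np.save(f'pics/{f}.npy',s,allow_pickle=True); return s
def rot(o):
    o=np.array(o); return o if o.shape==(3,3) else (R.from_euler('xyz',o).as_matrix() if o.size==3 else R.from_quat(o).as_matrix())
def ray(s,u,v):
    f=192/np.tan(np.radians(s['fov_y'])/2)
    return rot(s['orientation'])@np.array([(u-s['cx'])/f,-(v-s['cy'])/f,-1])
def atz(s,u,v,z):
    d=ray(s,u,v);o=np.array(s['origin']);return o+d*(z-o[2])/d[2]
def cloud(s):
    v,u=np.mgrid[0:384,0:512];f=192/np.tan(np.radians(s['fov_y'])/2);D=s['depth']
    P=np.stack([(u-s['cx'])/f*D,-(v-s['cy'])/f*D,-D],-1)
    return P@rot(s['orientation']).T+np.array(s['origin'])
E
python3 - <<'E'
from h import *
for n in('top','side'):
    s=snap(n,n+'0');print({k:v for k,v in s.items() if k not in('image','depth')})
    print((s['depth']>0).mean())
print(robot.get_obs())
a=cv2.imread('pics/top0.png');cv2.imwrite('pics/top0b.png',cv2.resize(a,(800,600),interpolation=cv2.INTER_CUBIC))
E
```

```text
{'fov_y': 53.34854457341585, 'cx': 255.1665002997744, 'cy': 194.19592788976843, 'origin': array([ 0.46017837, -0.00620869,  0.92697972]), 'orientation': array([ 0.07545995, -0.0037734 , -1.58106267])}
0.9962259928385416
{'fov_y': 56.67556236784421, 'cx': 250.4468919486316, 'cy': 192.4612677476681, 'origin': array([0.19674149, 0.46035758, 0.47876668]), 'orientation': array([ 0.95525143,  0.01575971, -2.52683198])}
0.9959462483723959
{'time': 0.1, 'joint_positions': array([ 1.19891703e+00,  8.78543853e-02,  1.37207891e+00, -7.55010090e-06,
        1.68358207e+00, -1.03088097e-01]), 'qvel': array([ 0.00229241, -0.00233303, -0.00507863,  0.00039716, -0.00158056,
        0.00090305]), 'joint_torque': array([ 1.68410847e-03, -3.41255021e+01, -3.03301227e+01,  7.19281984e-02,
        3.04826349e-02, -1.12386356e-04]), 'tool_pos': array([0.14586336, 0.52974049, 0.17224815]), 'ee_rot': array([-3.13967938e+00, -1.90393846e-04,  2.87280043e+00]), 'wrist_force': array([ 0.32713554,  0.15314118, -0.24529738]), 'wrist_torque': array([-0.02484692,  0.01641385, -0.02978184]), 'finger_force': 0.0, 'width': 0.09388998723193767}
```

View pics/top0b.png

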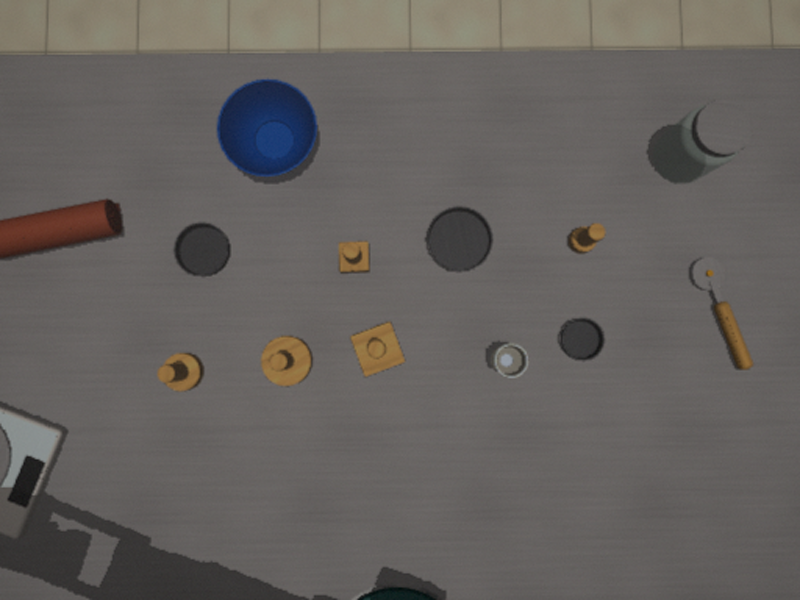

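View pics/side0.png

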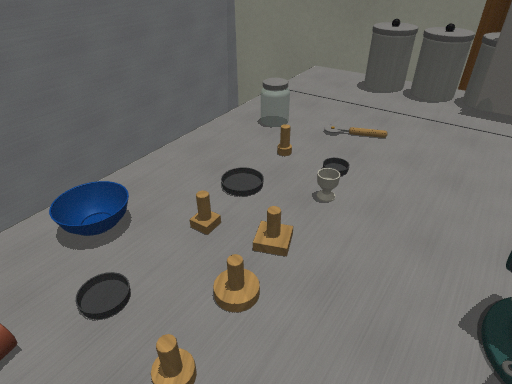

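The top view (800x600) shows the medium round tamper at (181,372), the large at (287,361) and the small at (583,238). The tins are medium at (203,250), large at (459,239) and small at (581,339). The square tampers are at (353,256) and (378,349), and the egg cup is at (510,360). The side view agrees with this.

```bash
python3 - <<'E'
from h import *
s=np.load('pics/top0.npy',allow_pickle=True).item();C=cloud(s);img=s['image'].astype(int)
k=512/800
print('counter z',[C[int(v*k),int(u*k)].round(4) for u,v in((240,430),(480,300),(640,330),(120,300))])
hsv=cv2.cvtColor(s['image'],cv2.COLOR_RGB2HSV)
for n,u,v in(('S',583,238),('M',181,372),('L',287,361)):
    u*=k;v*=k;b=slice(int(v-30),int(v+30)),slice(int(u-32),int(u+32))
    p=C[b].reshape(-1,3);
    t=p[(p[:,2]>.074)&(p[:,2]<.09)];h=p[(p[:,2]>.016)&(p[:,2]<.028)]
    c,r=cv2.minEnclosingCircle(t[:,:2].astype(np.float32));c2,r2=cv2.minEnclosingCircle(h[:,:2].astype(np.float32))
    print(n,'top',len(t),t.mean(0).round(4),np.round(c,4),round(r,4),'head',np.round(c2,4),round(r2,4))
for n,u,v in(('tS',581,339),('tM',203,250),('tL',459,239)):
    u*=k;v*=k;b=slice(int(v-26),int(v+26)),slice(int(u-26),int(u+26))
    p=C[b].reshape(-1,3);V=hsv[b][...,2].ravel()
    m=(p[:,2]>.011)&(p[:,2]<.03)
    c,r=cv2.minEnclosingCircle(p[m][:,:2].astype(np.float32))
    M=(hsv[b][...,2]<70).astype(np.uint8);ct=max(cv2.findContours(M,0,1)[0],key=cv2.contourArea)
    (cu,cv_),_,_=cv2.fitEllipse(ct);w=atz(s,cu+b[1].start,cv_+b[0].start,.012)
    print(n,m.sum(),p[m].mean(0).round(4),np.round(c,4),round(r,4),'dark',w.round(4),cv2.contourArea(ct))
E
```

```text
counter z [array([3.389e-01, 2.359e-01, 2.000e-04]), array([ 5.343e-01, -1.366e-01,  2.000e-04]), array([ 0.4856, -0.3843, -0.002 ]), array([ 0.54  ,  0.4251, -0.0008])]
S top 99 [ 0.6253 -0.2954  0.0788] [ 0.6256 -0.2957] 0.0124 head [ 0.6255 -0.2962] 0.0203
M top 109 [0.429  0.3185 0.0788] [0.4289 0.319 ] 0.0128 head [0.4288 0.3187] 0.0288
L top 106 [0.4437 0.161  0.0786] [0.4438 0.1611] 0.0128 head [0.4438 0.1611] 0.0379
tS 119 [ 0.4712 -0.2949  0.0161] [ 0.4721 -0.2905] 0.033 dark [ 0.473  -0.2886  0.012 ] 580.5
tM 171 [0.6185 0.2969 0.0158] [0.6157 0.2932] 0.0425 dark [0.6166 0.2934 0.012 ] 910.0
tL 176 [ 0.6331 -0.1089  0.0162] [ 0.6283 -0.105 ] 0.0509 dark [ 0.6294 -0.1039  0.012 ] 1303.0
```

>>> {"op": "move_arm", "data": {"deltas": [0,0,-0.269,-32.9,-12.8,1.2,-0.3,0,0,-0.269,-32.9,-12.8,1.2,-0.3,0,0,-0.269,-32.9,-12.8,1.2,-0.3,0,0,-0.269,-32.9,-12.8,1.2,-0.3,0,0,-0.269,-32.9,-12.8,1.2,-0.3,0,0,-0.269,-32.9,-12.8,1.2,-0.3,0,0,-0.269,-32.9,-12.8,1.2,-0.3,0,0,-0.269,-32.9,-12.8,1.2,-0.3]}}

```text
time: 0.9
tool_pos: [0.4324, 0.3157, 0.16]
ee_rot: [-3.139, -0.0, 3.135]
wrist_force: [-1.0, 0.9, -0.5]
width: 0.061
finger_force: 0.0
```

>>> {"op": "move_arm", "data": {"deltas": [0,0,0,0,0,0,-0.3,0,0,0,0,0,0,-0.3,0,0,0,0,0,0,-0.3]}}

```text
time: 1.2
tool_pos: [0.428, 0.3207, 0.1614]
ee_rot: [3.141, -0.0, -3.139]
wrist_force: [-1.2, -0.1, 0.2]
width: 0.0613
finger_force: 0.0
```

>>> {"op": "move_arm", "data": {"deltas": [0,0,0,-0.1,-0.2,4,-0.3,0,0,0,-0.1,-0.2,8,-0.3,0,0,0,-0.1,-0.2,10.5,-0.3,0,0,0,-0.1,-0.2,12,-0.3,0,0,0,-0.1,-0.2,12.4,-0.3,0,0,0,-0.1,-0.2,12.4,-0.3,0,0,0,-0.1,-0.2,12.4,-0.3]}}

```text
time: 1.9
tool_pos: [0.4313, 0.3185, 0.0392]
ee_rot: [3.14, 0.003, -3.141]
wrist_force: [0.0, -0.2, -0.8]
width: 0.0613
finger_force: 0.0
```

>>> {"op": "move_arm", "data": {"deltas": [0,0,0,0,0,0,0.2,0,0,0,0,0,0,0.4,0,0,0,0,0,0,0.7,0,0,0,0,0,0,1,0,0,0,0,0,0,1,0,0,0,0,0,0,1,0,0,0,0,0,0,1]}}

```text
time: 2.6
tool_pos: [0.4304, 0.3176, 0.0375]
ee_rot: [3.141, 0.0, -3.141]
wrist_force: [-0.5, 0.7, 1.4]
width: 0.0248
finger_force: 29.9
```

>>> {"op": "move_arm", "data": {"deltas": [0,0,0,0,0,-1,1,0,0,0,0,0,-3,1,0,0,0,0,0,-6,1,0,0,0,-2.5,-0.3,-8,1,0,0,0,-6,-0.8,-8,1,0,0,0,-10,-1.3,-8,1,0,0,0,-14,-1.8,-8,1,0,0,0,-17,-2.2,-8,1]}}

```text
time: 3.4
tool_pos: [0.6023, 0.2948, 0.1174]
ee_rot: [-3.141, 0.0, 3.141]
wrist_force: [-0.4, 0.0, -0.8]
width: 0.025
finger_force: 29.9
```

>>> {"op": "move_arm", "data": {"deltas": [0,0,0,-1.3,-0.2,0,1,0,0,0,-1.7,-0.2,0,1,0,0,0,-1.7,-0.2,0,1,0,0,0,-1.7,-0.2,0,1,0,0,0,-1.7,-0.2,0,1]}}

```text
time: 3.9
tool_pos: [0.6164, 0.294, 0.1178]
ee_rot: [3.141, 0.0, -3.14]
wrist_force: [-0.7, -0.1, -1.2]
width: 0.0248
finger_force: 29.9
```

```bash
python3 - <<'E'
from h import *
o=robot.get_obs();print(o['tool_pos'],o['ee_rot'],o['width'])
s=snap('side','side1');cv2.imwrite('pics/side1c.png',cv2.resize(s['image'][200:384,0:260,::-1],None,fx=3,fy=3,interpolation=cv2.INTER_CUBIC))
E
```

```text
[0.61640229 0.29398109 0.11779322] [ 3.14134232e+00  7.87134538e-05 -3.14047751e+00] 0.02482200469634967
```

View pics/side1c.png

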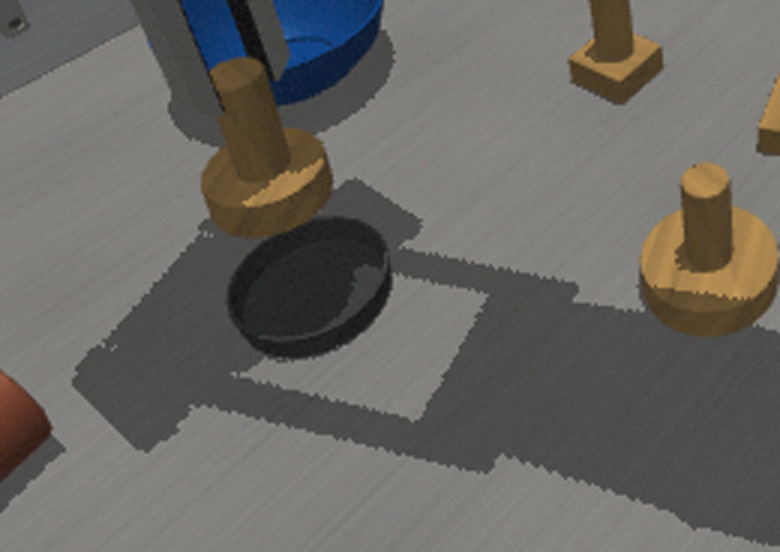

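```bash
python3 - <<'E'
from h import *
s=np.load('pics/side1.npy',allow_pickle=True).item();C=cloud(s)
hsv=cv2.cvtColor(s['image'],cv2.COLOR_RGB2HSV)
M=(hsv[...,1]>90)&(hsv[...,0]<25)
p=C[M&(abs(C[...,0]-.616)<.05)&(abs(C[...,1]-.294)<.05)]
print(len(p),np.percentile(p[:,2],[1,50,99]))
h=p[(p[:,2]<np.percentile(p[:,2],1)+.026)]
from scipy.optimize import least_squares
z0=p[:,2].min()
q=p[(p[:,2]>z0+.004)&(p[:,2]<z0+.018)]
print(len(q),least_squares(lambda c:np.hypot(q[:,0]-c[0],q[:,1]-c[1])-.029,[.616,.294],loss='soft_l1',f_scale=.001).x)
g=C[200:384,:120].reshape(-1,3);V=hsv[200:384,:120,2].ravel()
t=g[(np.hypot(g[:,0]-.616,g[:,1]-.293)<.055)&(g[:,2]>.006)&(g[:,2]<.022)]
f=least_squares(lambda c:np.clip(abs(np.hypot(t[:,0]-c[0],t[:,1]-c[1])-.041),0,.01),[.616,.293])
print('tin',len(t),f.x,abs(f.fun).mean())
E
```

```text
2189 [0.08469029 0.11818681 0.28060818]
0 [0.616 0.294]
tin 579 [0.61580263 0.29278391] 0.0011369890260960684
```

```bash
python3 - <<'E'
from h import *
from scipy.optimize import least_squares
s=np.load('pics/side1.npy',allow_pickle=True).item();C=cloud(s)
hsv=cv2.cvtColor(s['image'],cv2.COLOR_RGB2HSV)
M=(hsv[...,1]>90)&(hsv[...,0]<25)
p=C[M&(abs(C[...,0]-.616)<.05)&(abs(C[...,1]-.294)<.05)]
print(np.histogram(p[:,2],np.arange(.06,.18,.01)))
for a,b,r in((.084,.098,.029),(.115,.15,.013)):
    q=p[(p[:,2]>a)&(p[:,2]<b)]
    print(len(q),least_squares(lambda c:np.hypot(q[:,0]-c[0],q[:,1]-c[1])-r,[.616,.294],loss='soft_l1',f_scale=.001).x)
E
```

```text
(array([  0,   0, 123, 223, 662, 107, 102, 111, 106, 109, 143]), array([0.06, 0.07, 0.08, 0.09, 0.1 , 0.11, 0.12, 0.13, 0.14, 0.15, 0.16,
       0.17]))
290 [0.61639272 0.29537058]
373 [0.6164719  0.29340753]
```

>>> {"op": "move_arm", "data": {"deltas": [0,0,0,0,-0.1,2.5,1,0,0,0,0,-0.1,4.5,1,0,0,0,0,-0.1,6,1,0,0,0,0,-0.1,7,1,0,0,0,0,-0.1,7.4,1,0,0,0,0,-0.1,7.5,1,0,0,0,0,-0.1,7.5,1,0,0,0,0,-0.1,7.5,1]}}

```text
time: 4.75
tool_pos: [0.618, 0.2928, 0.0436]
ee_rot: [3.141, 0.002, -3.141]
wrist_force: [0.5, 0.3, -0.6]
width: 0.0252
finger_force: 29.9
```

>>> {"op": "move_arm", "data": {"deltas": [0,0,0,0,0,0.1,1,0,0,0,0,0,0.15,1,0,0,0,0,0,0.2,1,0,0,0,0,0,0.2,1,0,0,0,0,0,0.2,1]}}

```text
time: 5.25
tool_pos: [0.6174, 0.2926, 0.0405]
ee_rot: [3.141, 0.0, -3.141]
wrist_force: [-0.2, 0.6, -0.1]
width: 0.0246
finger_force: 29.9
```

>>> {"op": "move_arm", "data": {"deltas": [0,0,0,0,0,0.05,1,0,0,0,0,0,0.05,1,0,0,0,0,0,0.05,1]}}

```text
time: 5.55
tool_pos: [0.6176, 0.2927, 0.0404]
ee_rot: [3.141, 0.001, -3.141]
wrist_force: [0.4, -0.1, 2.2]
width: 0.0246
finger_force: 29.9
```

>>> {"op": "move_arm", "data": {"deltas": [0,0,0,0,0,0.05,1,0,0,0,0,0,0.05,1,0,0,0,0,0,0.05,1]}}

```text
time: 5.85
tool_pos: [0.6178, 0.2928, 0.0403]
ee_rot: [3.141, 0.002, -3.141]
wrist_force: [0.9, 0.5, 6.2]
width: 0.0249
finger_force: 29.9
```

>>> {"op": "move_arm", "data": {"deltas": [0,0,0,0,0,-0.05,0.3,0,0,0,0,0,-0.05,0,0,0,0,0,0,-0.05,-0.3,0,0,0,0,0,-0.05,-0.3,0,0,0,0,0,-1.5,-0.3,0,0,0,0,0,-4,-0.3,0,0,0,0,0,-8,-0.3,0,0,0,0,0,-10,-0.3]}}

```text
time: 6.65
tool_pos: [0.6187, 0.2931, 0.1447]
ee_rot: [3.139, 0.006, -3.141]
wrist_force: [1.0, -0.8, 0.4]
width: 0.0612
finger_force: 0.0
```

>>> {"op": "move_arm", "data": {"deltas": [0,0,0,4,-3,0,-0.3,0,0,0,8,-6,0,-0.3,0,0,0,12,-9,0,-0.3,0,0,0,16,-12,0,-0.3,0,0,0,17.3,-13.1,0,-0.3,0,0,0,17.3,-13.1,0,-0.3,0,0,0,17.3,-13.1,0,-0.3,0,0,0,17.3,-13.1,0,-0.3]}}

```text
time: 7.45
tool_pos: [0.4454, 0.1621, 0.1399]
ee_rot: [3.141, 0.001, -3.141]
wrist_force: [0.2, -0.4, 0.6]
width: 0.061
finger_force: 0.0
```

```bash
python3 - <<'E'
from h import *
o=robot.get_obs();print(o['tool_pos'],o['ee_rot'],o['width'])
s=snap('side','side2');cv2.imwrite('pics/side2c.png',cv2.resize(s['image'][150:384,0:300,::-1],None,fx=2.5,fy=2.5,interpolation=cv2.INTER_CUBIC))
E
```

```text
[0.44542309 0.16210179 0.13989006] [ 3.14100309e+00  1.24521697e-03 -3.14100937e+00] 0.06101203991417342
```

View pics/side2c.png

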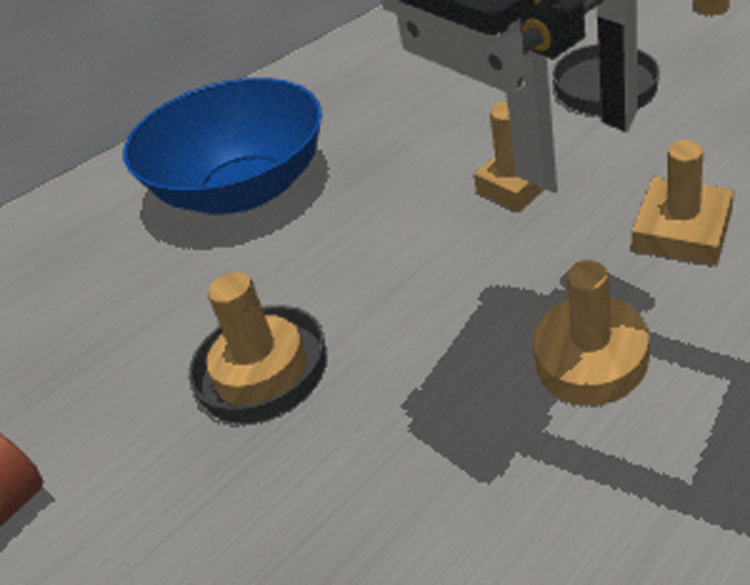

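The medium tamper stands flat in its tin at (250,350), and the gripper is above the large one at (590,340).

>>> {"op": "move_arm", "data": {"deltas": [0,0,0,0.1,-0.1,3.5,-0.3,0,0,0,0.1,-0.1,7,-0.3,0,0,0,0.1,-0.1,9,-0.3,0,0,0,0.1,-0.1,10,-0.3,0,0,0,0.1,-0.1,10.2,-0.3,0,0,0,0.1,-0.1,10.2,-0.3,0,0,0,0.1,-0.1,10.2,-0.3]}}

```text
time: 8.2
tool_pos: [0.4447, 0.1609, 0.0388]
ee_rot: [3.141, 0.003, -3.141]
wrist_force: [-0.5, 0.1, 0.7]
width: 0.0612
finger_force: 0.0
```

>>> {"op": "move_arm", "data": {"deltas": [0,0,0,0,0,0,0.2,0,0,0,0,0,0,0.4,0,0,0,0,0,0,0.7,0,0,0,0,0,0,1,0,0,0,0,0,0,1,0,0,0,0,0,0,1,0,0,0,0,0,0,1]}}

```text
time: 8.9
tool_pos: [0.4435, 0.1609, 0.0375]
ee_rot: [3.141, 0.001, -3.141]
wrist_force: [-0.7, 1.3, 1.2]
width: 0.0246
finger_force: 30.0
```

>>> {"op": "move_arm", "data": {"deltas": [0,0,0,0,0,-1,1,0,0,0,0,0,-3,1,0,0,0,0,0,-6.5,1,0,0,0,0,0,-10,1,0,0,0,-1,-1.4,-12.5,1,0,0,0,-3,-4.3,-13,1,0,0,0,-5.5,-7.9,-13,1,0,0,0,-8,-11.5,-13,1]}}

```text
time: 9.7
tool_pos: [0.5239, 0.0442, 0.1682]
ee_rot: [-3.141, 0.001, -3.14]
wrist_force: [0.4, 0.2, -2.0]
width: 0.025
finger_force: 30.0
```

>>> {"op": "move_arm", "data": {"deltas": [0,0,0,-2.5,-3.6,0,1,0,0,0,-5,-7.2,0,1,0,0,0,-7.5,-10.8,0,1,0,0,0,-9.5,-13.7,0,1,0,0,0,-10.5,-15.1,0,1,0,0,0,-10.5,-15.1,0,1,0,0,0,-10.5,-15.1,0,1,0,0,0,-10.5,-15.1,0,1]}}

```text
time: 10.5
tool_pos: [0.6278, -0.1043, 0.1675]
ee_rot: [3.141, -0.0, -3.14]
wrist_force: [0.2, -0.4, -1.2]
width: 0.0249
finger_force: 30.0
```

>>> {"op": "move_arm", "data": {"deltas": [0,0,0,0,0,3,1,0,0,0,0,0,5,1,0,0,0,0,0,6,1,0,0,0,0,0,6,1,0,0,0,0,0,6,1]}}

```text
time: 11.0
tool_pos: [0.6287, -0.105, 0.1084]
ee_rot: [-3.141, 0.001, -3.141]
wrist_force: [-0.0, -0.1, -1.5]
width: 0.0247
finger_force: 30.0
```

```bash
cat >> h.py <<'E'
from scipy.optimize import least_squares
def held(s,tin,rh,rt,zb):
    C=cloud(s);hsv=cv2.cvtColor(s['image'],cv2.COLOR_RGB2HSV)
    M=(hsv[...,1]>90)&(hsv[...,0]<25);d=np.hypot(C[...,0]-tin[0],C[...,1]-tin[1])
    p=C[M&(d<rh+.02)]
    for a,b,r in((.004,.018,rh),(.03,.05,.013)):
        q=p[(p[:,2]>zb+a)&(p[:,2]<zb+b)]
        print(len(q),least_squares(lambda c:np.hypot(q[:,0]-c[0],q[:,1]-c[1])-r,tin,loss='soft_l1',f_scale=.001).x.round(4))
    t=C[~M&(d<rt+.015)&(C[...,2]>.006)&(C[...,2]<.022)]
    f=least_squares(lambda c:np.clip(abs(np.hypot(t[:,0]-c[0],t[:,1]-c[1])-rt),0,.01),tin)
    print('tin',len(t),f.x.round(4),abs(f.fun).mean())
E
python3 - <<'E'
from h import *
o=robot.get_obs();print(o['tool_pos'],o['ee_rot'],o['width'])
s=snap('side','side3');held(s,[.6285,-.1048],.038,.050,o['tool_pos'][2]-.0375)
cv2.imwrite('pics/side3c.png',cv2.resize(s['image'][60:280,120:400,::-1],None,fx=2.5,fy=2.5,interpolation=cv2.INTER_CUBIC))
E
```

```text
[ 0.62865778 -0.10497894  0.10843678] [-3.14132619e+00  1.44641285e-03 -3.14057654e+00] 0.02473150799265333
173 [ 0.6305 -0.1053]
90 [ 0.6305 -0.1058]
tin 406 [ 0.6288 -0.104 ] 0.0013259160418591098
```

View pics/side3c.png

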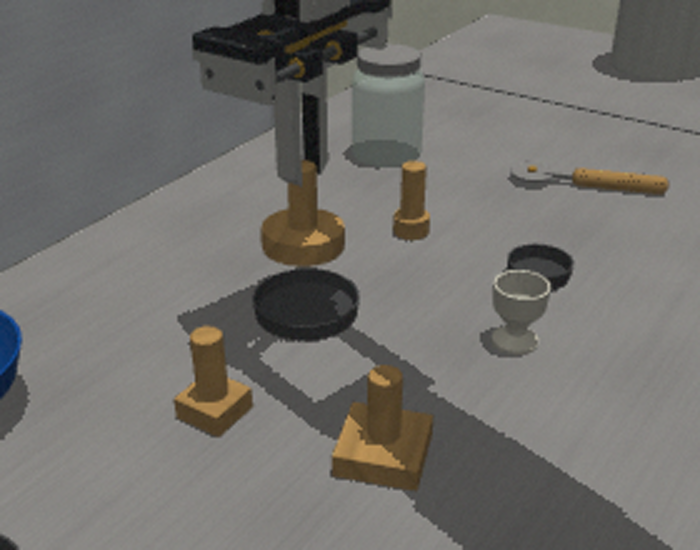

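The large tamper hangs upright over the large tin (held at (302,240), tin at (306,303)), within 2 mm of its centre.

>>> {"op": "move_arm", "data": {"deltas": [0,0,0,0.1,0.1,2.5,1,0,0,0,0.1,0.1,4.5,1,0,0,0,0.1,0.1,5.8,1,0,0,0,0.1,0.1,6.3,1,0,0,0,0.1,0.1,6.6,1,0,0,0,0.1,0.1,6.6,1,0,0,0,0.1,0.1,6.6,1]}}

```text
time: 11.75
tool_pos: [0.6282, -0.1047, 0.0425]
ee_rot: [-3.141, 0.002, -3.141]
wrist_force: [-0.9, -0.9, -1.6]
width: 0.0249
finger_force: 30.0
```

>>> {"op": "move_arm", "data": {"deltas": [0,0,0,0,0,0.08,1,0,0,0,0,0,0.13,1,0,0,0,0,0,0.17,1,0,0,0,0,0,0.2,1,0,0,0,0,0,0.2,1]}}

```text
time: 12.25
tool_pos: [0.628, -0.1044, 0.0404]
ee_rot: [-3.142, 0.002, -3.141]
wrist_force: [-1.5, 1.6, 3.1]
width: 0.0248
finger_force: 30.0
```

>>> {"op": "move_arm", "data": {"deltas": [0,0,0,0,0,0,0.3,0,0,0,0,0,0,0,0,0,0,0,0,0,-0.3,0,0,0,0,0,0,-0.3,0,0,0,0,0,-1.5,-0.3,0,0,0,0,0,-4,-0.3,0,0,0,0,0,-8,-0.3,0,0,0,0,0,-10,-0.3]}}

```text
time: 13.05
tool_pos: [0.629, -0.1049, 0.1446]
ee_rot: [-3.14, 0.006, -3.141]
wrist_force: [0.4, -1.1, 0.2]
width: 0.0609
finger_force: 0.0
```

>>> {"op": "move_arm", "data": {"deltas": [0,0,0,0.2,-4,0,-0.3,0,0,0,0.2,-8,0,-0.3,0,0,0,0.2,-12,0,-0.3,0,0,0,0.2,-16,0,-0.3,0,0,0,0.2,-19.1,0,-0.3,0,0,0,0.2,-19.1,0,-0.3,0,0,0,0.2,-19.1,0,-0.3,0,0,0,0.2,-19.1,0,-0.3]}}

```text
time: 13.85
tool_pos: [0.6257, -0.2944, 0.14]
ee_rot: [3.141, 0.001, -3.14]
wrist_force: [-0.1, 0.1, 0.2]
width: 0.0609
finger_force: 0.0
```

```bash
python3 - <<'E'
from h import *
o=robot.get_obs();print(o['tool_pos'],o['ee_rot'],o['width'],o['joint_positions'])
s=snap('side','side4')
cv2.imwrite('pics/side4c.png',cv2.resize(s['image'][60:280,120:400,::-1],None,fx=2.5,fy=2.5,interpolation=cv2.INTER_CUBIC))
E
```

```text
[ 0.62571587 -0.29439195  0.1400183 ] [ 3.14126499e+00  7.85723243e-04 -3.14034356e+00] 0.06089351688823707 [-5.22077948e-01  4.14335141e-01  1.03766274e+00  6.81244543e-04
  1.68907794e+00 -2.09404293e+00]
```

View pics/side4c.png

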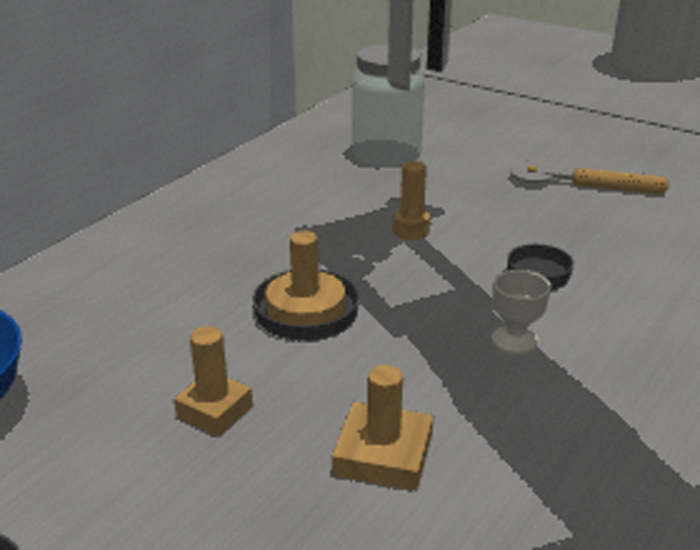

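The large tamper sits flat in its tin at (305,300), and the gripper is above the small one at (412,200).

>>> {"op": "move_arm", "data": {"deltas": [0,0,0,0,-0.1,3.5,-0.3,0,0,0,0,-0.1,7,-0.3,0,0,0,0,-0.1,9,-0.3,0,0,0,0,-0.1,10,-0.3,0,0,0,0,-0.1,10.2,-0.3,0,0,0,0,-0.1,10.2,-0.3,0,0,0,0,-0.1,10.2,-0.3]}}

```text
time: 14.6
tool_pos: [0.6267, -0.2968, 0.0396]
ee_rot: [-3.14, 0.003, -3.141]
wrist_force: [-0.3, 0.9, -0.8]
width: 0.061
finger_force: 0.0
```

>>> {"op": "move_arm", "data": {"deltas": [0,0,0,0,0,0,0.2,0,0,0,0,0,0,0.4,0,0,0,0,0,0,0.7,0,0,0,0,0,0,1,0,0,0,0,0,0,1,0,0,0,0,0,0,1,0,0,0,0,0,0,1]}}

```text
time: 15.3
tool_pos: [0.6254, -0.2964, 0.0373]
ee_rot: [3.141, 0.0, -3.141]
wrist_force: [0.5, -0.1, 1.2]
width: 0.0247
finger_force: 30.0
```

>>> {"op": "move_arm", "data": {"deltas": [0,0,0,0,0,-1,1,0,0,0,0,0,-3,1,0,0,0,0,0,-6,1,0,0,0,1,0,-7,1,0,0,0,4,0.2,-7,1,0,0,0,8,0.4,-7,1,0,0,0,11.5,0.5,-7,1,0,0,0,14,0.6,-7,1]}}

```text
time: 16.1
tool_pos: [0.4825, -0.2901, 0.1071]
ee_rot: [3.141, -0.001, 3.141]
wrist_force: [-0.5, -0.1, -0.3]
width: 0.0247
finger_force: 30.0
```

>>> {"op": "move_arm", "data": {"deltas": [0,0,0,1,0,0,1,0,0,0,1.3,0,0,1,0,0,0,1.3,0,0,1,0,0,0,1.3,0,0,1,0,0,0,1.3,0,0,1]}}

```text
time: 16.6
tool_pos: [0.4732, -0.2905, 0.107]
ee_rot: [3.141, 0.0, -3.141]
wrist_force: [0.5, -0.0, -0.3]
width: 0.0243
finger_force: 30.0
```

```bash
python3 - <<'E'
from h import *
o=robot.get_obs();print(o['tool_pos'],o['ee_rot'],o['width'])
s=snap('side','side5');held(s,[.4723,-.290],.020,.032,o['tool_pos'][2]-.0375)
cv2.imwrite('pics/side5c.png',cv2.resize(s['image'][60:280,220:500,::-1],None,fx=2.5,fy=2.5,interpolation=cv2.INTER_CUBIC))
E
```

```text
[ 0.47323394 -0.29045693  0.10696176] [ 3.14127251e+00  8.53413876e-06 -3.14062905e+00] 0.024261199983077013
82 [ 0.4746 -0.2912]
84 [ 0.4746 -0.2914]
tin 180 [ 0.4729 -0.288 ] 0.0012408225335955967
```

View pics/side5c.png

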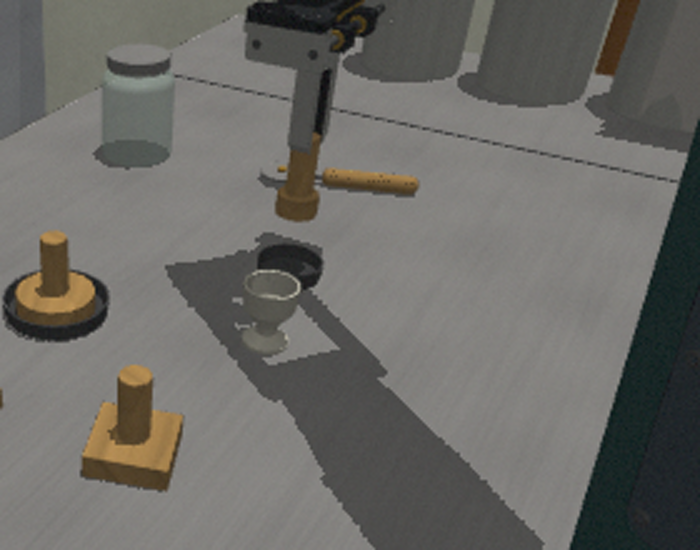

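The small tamper hangs at (298,190) over the small tin at (290,266). The egg cup at (270,300) is clear. I'll shift about 2 mm and lower it.

>>> {"op": "move_arm", "data": {"deltas": [0,0,0,0.15,0.2,2.5,1,0,0,0,0.15,0.2,4.5,1,0,0,0,0.15,0.2,5.7,1,0,0,0,0.15,0.2,6.2,1,0,0,0,0.15,0.2,6.45,1,0,0,0,0.15,0.2,6.45,1,0,0,0,0.15,0.2,6.45,1]}}

```text
time: 17.35
tool_pos: [0.4715, -0.289, 0.0438]
ee_rot: [-3.141, 0.002, -3.141]
wrist_force: [0.1, 0.3, 0.1]
width: 0.0246
finger_force: 30.0
```

>>> {"op": "move_arm", "data": {"deltas": [0,0,0,0,0,0.08,1,0,0,0,0,0,0.13,1,0,0,0,0,0,0.17,1,0,0,0,0,0,0.2,1,0,0,0,0,0,0.2,1]}}

```text
time: 17.85
tool_pos: [0.4709, -0.2885, 0.0407]
ee_rot: [3.141, 0.0, -3.141]
wrist_force: [0.7, 0.2, -0.2]
width: 0.0247
finger_force: 30.0
```

>>> {"op": "move_arm", "data": {"deltas": [0,0,0,0,0,0.04,1,0,0,0,0,0,0.08,1,0,0,0,0,0,0.08,1]}}

```text
time: 18.15
tool_pos: [0.4711, -0.2885, 0.0402]
ee_rot: [-3.142, 0.0, -3.141]
wrist_force: [0.1, 1.3, 1.0]
width: 0.0249
finger_force: 30.0
```

>>> {"op": "move_arm", "data": {"deltas": [0,0,0,0,0,0.04,1,0,0,0,0,0,0.04,1,0,0,0,0,0,0.04,1]}}

```text
time: 18.45
tool_pos: [0.4712, -0.2886, 0.0401]
ee_rot: [-3.141, 0.001, -3.141]
wrist_force: [-0.4, 1.0, 5.6]
width: 0.0247
finger_force: 30.0
```

Contact with the floor. Now release and retreat.

>>> {"op": "move_arm", "data": {"deltas": [0,0,0,0,0,-0.04,0.3,0,0,0,0,0,-0.04,0,0,0,0,0,0,-0.04,-0.3,0,0,0,0,0,-0.04,-0.3,0,0,0,0,0,-1.5,-0.3,0,0,0,0,0,-4,-0.3,0,0,0,0,0,-8,-0.3,0,0,0,0,0,-12,-0.3]}}

```text
time: 19.25
tool_pos: [0.4705, -0.2883, 0.1613]
ee_rot: [3.141, -0.0, -3.141]
wrist_force: [0.3, 0.4, 0.0]
width: 0.0612
finger_force: 0.0
```

>>> {"op": "move_arm", "data": {"deltas": [0,0,0,5,0,-4,-0.3,0,0,0,10,0,-4,-0.3,0,0,0,12,0,-4,-0.3,0,0,0,12,0,-4,-0.3,0,0,0,12,0,-4,-0.3]}}

```text
time: 19.75
tool_pos: [0.3511, -0.2888, 0.2008]
ee_rot: [-3.14, 0.002, 3.141]
wrist_force: [0.5, 0.4, -0.4]
width: 0.0614
finger_force: 0.0
```

```bash
python3 - <<'E'
from h import *
s=snap('top','top9');C=cloud(s);hsv=cv2.cvtColor(s['image'],cv2.COLOR_RGB2HSV);M=(hsv[...,1]>90)&(hsv[...,0]<25)
for n,t,r in(('S',(.4723,-.29),.033),('M',(.616,.2933),.042),('L',(.6285,-.1048),.051)):
    d=np.hypot(C[...,0]-t[0],C[...,1]-t[1])<r
    p=C[d&M&(C[...,2]>.016)&(C[...,2]<.034)];q=C[d&M&(C[...,2]>.074)]
    c=cv2.minEnclosingCircle(p[:,:2].astype(np.float32));print(n,'head',np.round(c[0],4),round(c[1],4),'z',np.median(p[:,2]).round(4),'top',q.mean(0).round(4))
cv2.imwrite('pics/top9b.png',cv2.resize(s['image'][:,:,::-1],(800,600),interpolation=cv2.INTER_CUBIC))
E
```

```text
S head [ 0.4715 -0.2873] 0.0196 z 0.024 top [ 0.4711 -0.2867  0.0813]
M head [0.6177 0.299 ] 0.0345 z 0.0242 top [0.6148 0.2927 0.0815]
L head [ 0.6278 -0.1038] 0.0379 z 0.0242 top [ 0.6271 -0.1037  0.0814]
```

View pics/top9b.png

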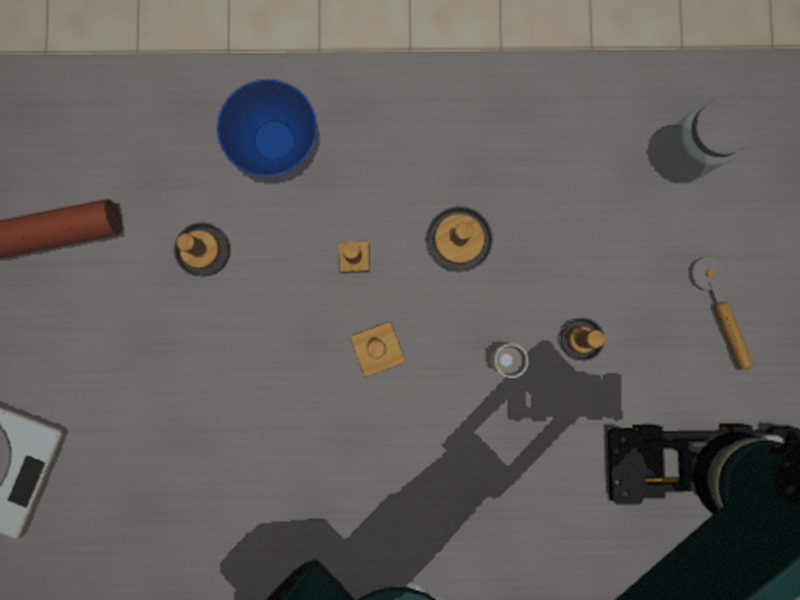

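All three stand upright in their own tins at (198,248), (460,238) and (583,340). Head tops are at about 24 mm and handle tops at about 81 mm. The tins and the other objects have not moved.

```bash
python3 -c "
from bench import robot
print(robot.close_job())"
```

```text
the job is handed in; nothing more can be done
None
```

I stood the small, medium and large round tampers upright in their matching tins, flat on the floor, and handed the job in at about 20 s; no verdict came back, but the last top view showed the tins, both square tampers and the egg cup where they started.

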